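Fit the drip tray and hang the washed cups on the draining pegs

ROBOT

A 6-joint arm with a two-finger parallel gripper is mounted at the origin on the work surface; the furniture and walls round the work are solid. World frame = base frame: x ahead of the robot, y to its left, z up, the work surface at z = 0. Lengths are in m, angles in rad, forces in N, time in s.
With the tool pointing down it reaches from about 0.35 to 0.85 m from the base axis. Payload 8.1 kg.
Tool frame: the origin (TCP) lies between the finger pads; the fingertips stand 11 mm ahead of it and the grasp point (between the pads) lies 8 mm behind it (robot.tips_ahead is the distance from the TCP to the fingertips, in m); z points along the fingers, y is the line along which they close (so a half turn about z gives the same grasp; the last joint's range is limited). The gripper opens to 93 mm and grips with 3 to 60 N. Pads are 15 mm wide; open, the fingers measure 128 mm over their backs; the gripper's body (75 mm by 188 mm) begins 65 mm behind the grasp point.
Start: joints at [1.088, 0.13, 1.488, -0, 1.523, -0.085], TCP at [0.232, 0.553, 0.23] pointing down, gripper open.
Joint ranges: [-2.96, 2.96], [-0.89, 2.26], [0.02, 2.5], [-1.34, 4.48], [0, 2.73], [-2.66, 2.66]. Speed limits (rad/s): [2.39, 2.39, 2.79, 3.14, 3.14, 3.14].

INTERFACE

Orientations are given as a rotation vector (axis times angle).
In Python, from plant import robot gives the robot as it stands. The module is installed in compiled form; this text tells all that it offers.
- The arm moves only by the tool move_arm, never from a script. Its argument "deltas" is one flat list of numbers, 7 for each row, row after row: the shift along the tool's x, y, z in m, then the turn, a rotation vector about the tool's x, y, z in rad, then the opening, from 0 (shut) to 1 (fully open). A call has 1 to 12 rows; each row is the pose to reach, as a shift and turn from the pose commanded when the call began, along the tool's axes at that moment; what a row does not reach only later rows make up. A row lasts 1/8 s, in which the tool goes at most 62.5 mm and 10.7 degrees, less where a joint would pass 70% of its speed; a pose out of reach is approached as far as the arm can. A call with a gripper value outside its range is refused whole. The fingers move at their own pace and stop on an object; "squeeze" is the grip in N (left out, the last holds). Time passes only in rows, so rows that repeat a pose let the fingers close. It gives the time, the measured TCP pose, the force, the opening and the grip force at its end, in the units of the state.
- robot.read_state(): the state, without advancing time (a new reading comes with each control period).
- robot.read_camera(name): name is "side" or "top" or "wrist"; returns (picture, depth): 384x512x3 uint8, red, green, blue; 384x512 float32, m along the optical axis (not along the pixel's ray), 0 where there is no reading.
- robot.camera_model(name): a dict with "K" (3x3 intrinsics, pixels), "R" (3x3) and "t" (3): a world point X has camera coordinates R X + t; the wrist camera has in their place "tool_from_camera" (4x4, takes a point from camera to tool coordinates, whose origin is the TCP and whose axes are the flange's). Camera axes: x right, y down, z forward; pixel columns grow to the right and rows downward; lengths in m; the calibration is good to about 2 mm. The wrist camera is an equidistant fisheye: a pixel r from the principal point sees the ray r / f radians off the axis. A picture is of the moment at which its call begins: read the wrist's pose just before it. camera_model takes no time and is no camera call.
- robot.close_job(): hands the job in; it is judged then, once.
Trained networks look in the newest picture that a camera, given by its name, has taken for a name from the list of things; names that differ only in an ending like _2 or _b are one class to them, and where a whole thing is asked for, a point or a joint stands for the part that bears it (a point fixed in the world has none). Each returns a list of dicts, best first, with "confidence" (0 to 1); they miss things now and then, are a little off and sometimes report something else, mostly with a low value. They report only what shows in the picture. A call takes as long as a camera call. They do not tell look-alikes from the thing itself.
- robot.recognise(camera, label): "uv" ([column, row] in pixels, amid what is visible of it).
The state is a dict: "t": time; "q": joint angles; "dq": joint speeds; "joint_torque": joint torques, N m; "tool_pos": TCP position; "orientation": TCP orientation; "force": force on the tool from outside, world axes, zero at the start; "wrist_torque": the same for the moment, N m; "opening": finger opening in m; "gripper_force": force on a finger pad.
Only numpy, scipy, OpenCV 4.12 (cv2) and the standard library are available. Lean on these libraries where they do the work, as an engineer would, in place of code of your own. Each camera call takes 0.05 s, during which the arm holds its last target. There are 200 camera calls.

TASK

Hang the washed cups up to drain. First lay the drip tray flat and square in the recess of the rack's base, pull tab to the front, so that nothing drips on the worktop; then hang every cup mouth-down over a peg of its own, right down so that the end of the peg meets the inside of the cup's base. Leave the other things where they are.

Things in the scene. Friction and masses are not known exactly. Their poses are not given: they have to be found in the camera images.
- rack: Cup draining rack, fixed: dark grey base 150 x 244 mm with a wire frame of three leaning pegs. Origin on the worktop under the centre of the tray recess; x to the back, y along the peg row, z up. Recess 84 (x) x 228 (y) mm, floor at z = 6 mm, rim round it 8 mm wide, top at 14 mm. Cross bar of the pegs: along y at x = 75, z = 80 mm, 12 mm thick, a post at each end (y = +-112 mm).
- peg_left: The left peg (rack's y = +85 mm): 12 mm steel rod with an 18 mm rubber ball tip, 90 mm from root to end. Origin at its root on the cross bar; its z axis runs up along the peg, which leans 25 degrees from vertical towards the rack's front; its y is the rack's y, its x is square to the peg, towards the back. Pegs are 85 mm apart.
- peg_mid: The middle peg (rack's y = 0 mm): 12 mm steel rod with an 18 mm rubber ball tip, 90 mm from root to end. Origin at its root on the cross bar; its z axis runs up along the peg, which leans 25 degrees from vertical towards the rack's front; its y is the rack's y, its x is square to the peg, towards the back. Pegs are 85 mm apart.
- peg_right: The right peg (rack's y = -85 mm): 12 mm steel rod with an 18 mm rubber ball tip, 90 mm from root to end. Origin at its root on the cross bar; its z axis runs up along the peg, which leans 25 degrees from vertical towards the rack's front; its y is the rack's y, its x is square to the peg, towards the back. Pegs are 85 mm apart.
- peg_left_tip (a point): The end of the left peg's tip.
- peg_mid_tip (a point): The end of the mid peg's tip.
- peg_right_tip (a point): The end of the right peg's tip.
- drip_tray: Loose white plastic drip tray, 78 mm (x) by 222 mm (y), walls 18 mm high and 4 mm thick, floor 4 mm, about 0.2 kg. Origin under the centre of its floor, z up. At its front (-x) edge a pull tab stands up. The peg ends overhang the seated tray's back edge by 7 mm at 0.145 to 0.16 m height: lower it 20 mm in front of its place, then move it back.
- tray_tab (a point): Point in the drip tray's pull tab to hold it by: 39 mm in front of the tray's centre, 38 mm above its underside. The tab is 16 mm thick along the tray's y, 28 mm along x, and reaches from 16 to 52 mm above the tray's underside.
- cup_1: The blue-green plastic cup: origin at the centre of its mouth (rim plane), z from mouth to base, so z is up while it stands mouth-down, as at the start. 85 mm high, 66 mm across at the rim, 58 mm at the base, wall 3 mm, base 5 mm (80 mm deep inside), 0.08 to 0.15 kg. May be absent.
- cup_1_centre (a point): Centre of the blue-green cup, on its axis half-way up, 42.5 mm from the mouth; the cup is 62 mm across there.
- cup_2: The mustard yellow plastic cup: origin at the centre of its mouth (rim plane), z from mouth to base, so z is up while it stands mouth-down, as at the start. 85 mm high, 66 mm across at the rim, 58 mm at the base, wall 3 mm, base 5 mm (80 mm deep inside), 0.08 to 0.15 kg. May be absent.
- cup_2_centre (a point): Centre of the mustard yellow cup, on its axis half-way up, 42.5 mm from the mouth; the cup is 62 mm across there.
- cup_3: The brick red plastic cup: origin at the centre of its mouth (rim plane), z from mouth to base, so z is up while it stands mouth-down, as at the start. 85 mm high, 66 mm across at the rim, 58 mm at the base, wall 3 mm, base 5 mm (80 mm deep inside), 0.08 to 0.15 kg. May be absent.
- cup_3_centre (a point): Centre of the brick red cup, on its axis half-way up, 42.5 mm from the mouth; the cup is 62 mm across there.
- soap_bottle: Dish-soap pump bottle behind the rack, 211 mm high, origin under its centre; a bystander.
- honey_jar: Honey jar with a grey lid behind and left of the rack, 71 mm across, 110 mm high, origin under its centre; a bystander.
There are look-alikes about, which are no part of the job. Leave any purple look-alike of the cup_1 alone.

How it is judged:
On the way, in this order (a step that is already met when the one before it is completed fails the run):
1. the drip tray lies flat and square in the recess of the rack, tab to the front (x of drip_tray in the frame of rack between -0.006 and 0.006 m and y of drip_tray in the frame of rack between -0.006 and 0.006 m and z of drip_tray in the frame of rack below 0.0085 m and angle between drip_tray's own z axis and vertical below 0.035 rad and angle between the x axis of drip_tray and the x axis of rack, either way round below 0.08 rad and x of tray_tab in the frame of rack below -0.02 m), for 0.3 s.
2. every cup hangs mouth-down on a peg (angle between each of cup_1, cup_2, cup_3's own z axis and vertical below 0.7 rad and ((z of peg_left_tip in the frame of cup_1 between 0.07 and 0.086 m and x of peg_left_tip in the frame of cup_1 between -0.032 and 0.032 m and y of peg_left_tip in the frame of cup_1 between -0.032 and 0.032 m) or (z of peg_mid_tip in the frame of cup_1 between 0.07 and 0.086 m and x of peg_mid_tip in the frame of cup_1 between -0.032 and 0.032 m and y of peg_mid_tip in the frame of cup_1 between -0.032 and 0.032 m) or (z of peg_right_tip in the frame of cup_1 between 0.07 and 0.086 m and x of peg_right_tip in the frame of cup_1 between -0.032 and 0.032 m and y of peg_right_tip in the frame of cup_1 between -0.032 and 0.032 m)) and ((z of peg_left_tip in the frame of cup_2 between 0.07 and 0.086 m and x of peg_left_tip in the frame of cup_2 between -0.032 and 0.032 m and y of peg_left_tip in the frame of cup_2 between -0.032 and 0.032 m) or (z of peg_mid_tip in the frame of cup_2 between 0.07 and 0.086 m and x of peg_mid_tip in the frame of cup_2 between -0.032 and 0.032 m and y of peg_mid_tip in the frame of cup_2 between -0.032 and 0.032 m) or (z of peg_right_tip in the frame of cup_2 between 0.07 and 0.086 m and x of peg_right_tip in the frame of cup_2 between -0.032 and 0.032 m and y of peg_right_tip in the frame of cup_2 between -0.032 and 0.032 m)) and ((z of peg_left_tip in the frame of cup_3 between 0.07 and 0.086 m and x of peg_left_tip in the frame of cup_3 between -0.032 and 0.032 m and y of peg_left_tip in the frame of cup_3 between -0.032 and 0.032 m) or (z of peg_mid_tip in the frame of cup_3 between 0.07 and 0.086 m and x of peg_mid_tip in the frame of cup_3 between -0.032 and 0.032 m and y of peg_mid_tip in the frame of cup_3 between -0.032 and 0.032 m) or (z of peg_right_tip in the frame of cup_3 between 0.07 and 0.086 m and x of peg_right_tip in the frame of cup_3 between -0.032 and 0.032 m and y of peg_right_tip in the frame of cup_3 between -0.032 and 0.032 m))), for 0.3 s.
At the end, for the whole second after the job is handed in: Drip tray in the recess (centre within 6 mm each way, underside within 2.5 mm of the floor, level within 2 degrees, square within 4.5, tab to the front); each cup at rest on a peg of its own, mouth down within 40 degrees, the peg's end within 10 mm of the inside of its base (all of step 1 and all of step 2 and linear speed of each of cup_1, cup_2, cup_3 below 0.03 m/s); the robot touches nothing.
It fails at once if a cup hangs over a peg while the drip tray is not in the rack (horizontal distance between drip_tray and rack above 0.04 m and ((angle between cup_1's own z axis and vertical below 0.7 rad and ((z of peg_left_tip in the frame of cup_1 between 0.07 and 0.086 m and x of peg_left_tip in the frame of cup_1 between -0.032 and 0.032 m and y of peg_left_tip in the frame of cup_1 between -0.032 and 0.032 m) or (z of peg_mid_tip in the frame of cup_1 between 0.07 and 0.086 m and x of peg_mid_tip in the frame of cup_1 between -0.032 and 0.032 m and y of peg_mid_tip in the frame of cup_1 between -0.032 and 0.032 m) or (z of peg_right_tip in the frame of cup_1 between 0.07 and 0.086 m and x of peg_right_tip in the frame of cup_1 between -0.032 and 0.032 m and y of peg_right_tip in the frame of cup_1 between -0.032 and 0.032 m))) or (angle between cup_2's own z axis and vertical below 0.7 rad and ((z of peg_left_tip in the frame of cup_2 between 0.07 and 0.086 m and x of peg_left_tip in the frame of cup_2 between -0.032 and 0.032 m and y of peg_left_tip in the frame of cup_2 between -0.032 and 0.032 m) or (z of peg_mid_tip in the frame of cup_2 between 0.07 and 0.086 m and x of peg_mid_tip in the frame of cup_2 between -0.032 and 0.032 m and y of peg_mid_tip in the frame of cup_2 between -0.032 and 0.032 m) or (z of peg_right_tip in the frame of cup_2 between 0.07 and 0.086 m and x of peg_right_tip in the frame of cup_2 between -0.032 and 0.032 m and y of peg_right_tip in the frame of cup_2 between -0.032 and 0.032 m))) or (angle between cup_3's own z axis and vertical below 0.7 rad and ((z of peg_left_tip in the frame of cup_3 between 0.07 and 0.086 m and x of peg_left_tip in the frame of cup_3 between -0.032 and 0.032 m and y of peg_left_tip in the frame of cup_3 between -0.032 and 0.032 m) or (z of peg_mid_tip in the frame of cup_3 between 0.07 and 0.086 m and x of peg_mid_tip in the frame of cup_3 between -0.032 and 0.032 m and y of peg_mid_tip in the frame of cup_3 between -0.032 and 0.032 m) or (z of peg_right_tip in the frame of cup_3 between 0.07 and 0.086 m and x of peg_right_tip in the frame of cup_3 between -0.032 and 0.032 m and y of peg_right_tip in the frame of cup_3 between -0.032 and 0.032 m))))).
It fails at once if the soap bottle is shifted or knocked over (distance of soap_bottle from where it was at the start of the episode above 0.03 m or angle between soap_bottle's own z axis and vertical above 0.5 rad).
It fails at once if the honey jar is shifted or knocked over (distance of honey_jar from where it was at the start of the episode above 0.03 m or angle between honey_jar's own z axis and vertical above 0.5 rad).
Of cup_1, cup_2, cup_3 only 2 to 3 are there at a start; the rules pass over those that are not, and their reading is None.
At some moment in a run one of cup_1, cup_2, cup_3 may be knocked a few centimetres aside while the robot is not near it.
Once in a run the grip may slacken for a moment while it holds something.
It also fails if it takes over 208 s, if anything falls off the work surface, if the arm or the gripper's body presses on something with over 40 N, if the wrist force passes 120 N, or if a joint passes its speed limit or range.

## Working session

There is one attempt and no reset: what is moved stays moved. The work goes in short steps, Python scripts to look and compute and a tool call to move; the robot and the scene stay as the last step left them, time stands still between calls to the robot, and variables do not carry over. Pictures are saved under pics/ and viewed, at most 14 in all, crops included, and the job is handed in when it is done.

Besides the shell and the picture viewer there is one more tool, called after "Call:" as name(argument=value, ...) on one line, values as JSON. move_arm: Moves the arm, as the interface text tells. Its arguments: {"type":"object","properties":{"deltas":{"type":"array","items":{"type":"number"}},"squeeze":{"type":"number"}},"required":["deltas"]}

```bash
ls; mkdir -p pics; cat > h.py <<'E'
import numpy as np, cv2
from scipy.spatial.transform import Rotation as Ro
from plant import robot
def cloud(cam):
    s=robot.read_state(); im,d=robot.read_camera(cam); m=robot.camera_model(cam)
    K=m["K"]; v,u=np.mgrid[:384,:512].astype(float)
    x=(u-K[0][2])/K[0][0]; y=(v-K[1][2])/K[1][1]
    if cam=="wrist":
        r=np.hypot(x,y)+1e-9; th=np.minimum(r,1.5); k=np.tan(th)/r
        P=np.stack([x*k*d,y*k*d,d],-1); T=np.array(m["tool_from_camera"])
        P=P@T[:3,:3].T+T[:3,3]; P=P@Ro.from_rotvec(s["orientation"]).as_matrix().T+s["tool_pos"]
    else:
        P=np.stack([x*d,y*d,d],-1); P=(P-m["t"])@np.array(m["R"])
    P[d<=0]=np.nan
    return im,d,P
E
python3 - <<'E'
from h import *
for c in ["top","side"]:
    im,d,P=cloud(c); np.savez(c,im=im,d=d,P=P)
    cv2.imwrite(f"pics/{c}0.png",im[...,::-1])
    for l in ["rack","drip_tray","tray_tab","cup_1","soap_bottle","honey_jar","peg_mid_tip"]:
        for r in robot.recognise(c,l):
            u,v=[int(round(x)) for x in r["uv"]]; print(c,l,u,v,round(r["confidence"],2),P[v,u].round(3),im[v,u])
E
```

```text
pics
top rack 288 158 0.78 [ 0.566 -0.265  0.006] [75 73 67]
top drip_tray 193 179 0.7 [0.506 0.042 0.009] [205 213 183]
top drip_tray 290 157 0.54 [ 0.571 -0.272  0.002] [76 74 70]
top tray_tab 195 178 0.96 [0.51  0.037 0.001] [204 212 182]
top cup_1 242 198 0.97 [ 0.427 -0.116  0.084] [205 161  53]
top cup_1 286 257 0.91 [ 0.248 -0.242  0.086] [133  63 136]
top cup_1 308 289 0.9 [ 0.154 -0.302  0.083] [134  65 137]
top cup_1 308 205 0.76 [ 0.401 -0.315  0.075] [203  95  70]
top cup_1 238 234 0.73 [ 0.32  -0.102  0.081] [133  62 136]
top cup_1 193 179 0.64 [0.506 0.042 0.009] [205 213 183]
top cup_1 277 209 0.55 [ 0.391 -0.221  0.08 ] [ 72 118 119]
top soap_bottle 264 108 0.86 [ 0.693 -0.19   0.13 ] [129 141 109]
top honey_jar 212 122 0.8 [ 0.659 -0.031  0.113] [147 156 157]
top peg_mid_tip 290 140 0.63 [ 0.581 -0.262  0.16 ] [35 37 35]
side rack 212 184 0.64 [ 0.58  -0.253  0.007] [50 51 44]
side drip_tray 235 275 0.71 [0.501 0.034 0.009] [164 171 134]
side drip_tray 160 190 0.55 [ 0.703 -0.169  0.124] [ 94 100  67]
side tray_tab 232 278 0.63 [0.509 0.042 0.008] [166 173 136]
side tray_tab 260 158 0.17 [ 0.431 -0.3    0.08 ] [87 29 13]
side cup_1 298 222 0.96 [ 0.329 -0.089  0.084] [ 99  37 100]
side cup_1 264 156 0.9 [ 0.419 -0.299  0.092] [167  58  30]
side cup_1 322 177 0.87 [ 0.252 -0.229  0.085] [97 28 96]
side cup_1 270 185 0.78 [ 0.403 -0.204  0.086] [40 81 79]
side cup_1 262 218 0.72 [ 0.426 -0.1    0.088] [162 113   0]
side cup_1 349 161 0.72 [ 0.168 -0.284  0.084] [75 25 75]
side soap_bottle 161 189 0.85 [ 0.701 -0.172  0.123] [87 98 61]
side honey_jar 170 247 0.77 [ 0.661 -0.01   0.111] [113 115 108]
side honey_jar 232 278 0.46 [0.509 0.042 0.008] [166 173 136]
side peg_mid_tip 214 183 0.33 [ 0.574 -0.256  0.01 ] [50 49 42]
```

View pics/top0.png

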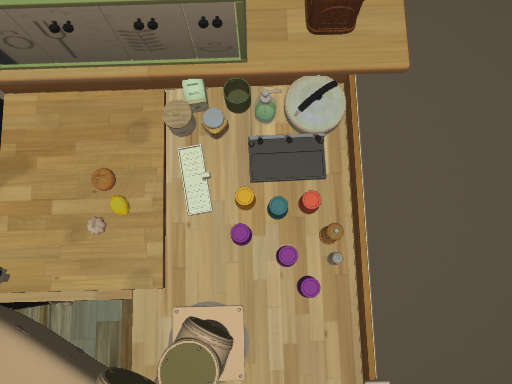

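View pics/side0.png

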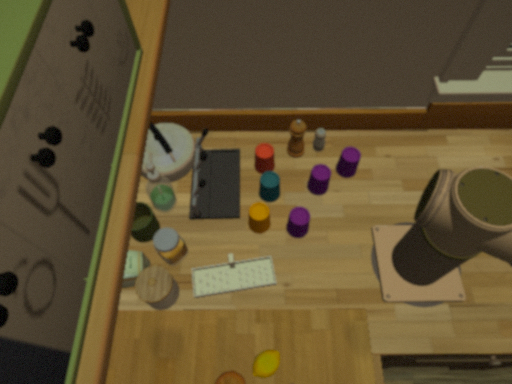

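The top view shows the tray at (195,180) with its tab on the right at (207,175), and the rack at (288,158) with its pegs at the back edge. The cups are yellow (245,197), teal (277,207) and red (311,201). Purple look-alikes stand at (241,234), (288,256) and (310,288), and the side view agrees. The yellow, teal and red ones fit the description by colour. Next I'll measure them.

```bash
cat > m.py <<'E'
from h import *
def seg(im,P,name):
    hsv=cv2.cvtColor(im,cv2.COLOR_RGB2HSV).astype(int); H,S,V=hsv[...,0],hsv[...,1],hsv[...,2]
    X,Y,Z=P[...,0],P[...,1],P[...,2]
    c={"yellow":(H>17)&(H<30)&(S>170),"teal":(H>82)&(H<105)&(S>80),"red":((H<9)|(H>174))&(S>140)}
    if name in c: return c[name]&(Z>0.02)&(Z<0.4)&(X>.15)&(X<.75)&(Y<.25)&(Y>-.42)
    if name=="tray": return (S<60)&(V>150)&(Z>-.01)&(Z<0.06)&(X>.35)&(X<.62)&(Y>-.05)&(Y<.15)
    if name=="dark": return (V<110)&(S<70)&(Z>-.01)&(Z<0.2)&(X>.45)&(X<.68)&(Y>-.42)&(Y<-.12)
def rect(p):
    (c,s,a)=cv2.minAreaRect((p[:,:2]*1000).astype(np.float32)); return np.round(c,1),np.round(s,1),round(a,2)
E
python3 - <<'E'
from m import *
s=robot.read_state(); print(s["t"],Ro.from_rotvec(s["orientation"]).as_matrix().round(3).tolist(),s["tool_pos"],s["opening"])
for c in ["top","side"]:
    f=np.load(c+".npz"); im,P=f["im"],f["P"]
    for n in ["yellow","teal","red","tray","dark"]:
        m=seg(im,P,n); p=P[m]; 
        if len(p)<5: print(c,n,len(p));continue
        print(c,n,len(p),np.median(p,0).round(3),np.percentile(p,[2,98],0).round(3).tolist())
        if n in("tray","dark"): print(rect(p[p[:,2]<.03]), rect(p))
        else:
            q=p[p[:,2]>np.percentile(p[:,2],95)-.012]; e=cv2.minEnclosingCircle((q[:,:2]*1000).astype(np.float32)); print("  top",len(q),e,q.mean(0).round(3))
f=np.load("top.npz");P=f["P"]
for u,v in [(264,112),(265,92),(315,105),(320,93),(212,122),(237,96),(330,232),(336,258)]: print(u,v,P[v,u].round(3))
print({k:np.round(v,3).tolist() for k,v in robot.camera_model("wrist").items() if k in("K","tool_from_camera")}, robot.tips_ahead)
E
```

```text
0.8 [[-0.922, 0.387, 0.0], [0.387, 0.922, 0.0], [0.0, 0.0, -1.0]] [0.23240413 0.55317754 0.22965945] 0.09288343287856554
top yellow 415 [ 0.427 -0.111  0.085] [[0.393, -0.147, 0.074], [0.458, 0.249, 0.096]]
  top 312 ((416.58258056640625, 49.92107391357422), 200.8890380859375) [ 0.428 -0.005  0.087]
top teal 336 [ 0.397 -0.223  0.083] [[0.373, -0.248, 0.031], [0.427, -0.197, 0.089]]
  top 277 ((401.4090270996094, -223.4625701904297), 28.324039459228516) [ 0.401 -0.224  0.084]
top red 366 [ 0.412 -0.321  0.083] [[0.387, -0.348, 0.028], [0.441, -0.294, 0.09]]
  top 282 ((416.51470947265625, -324.10467529296875), 29.31328010559082) [ 0.416 -0.323  0.084]
top tray 1568 [0.504 0.038 0.005] [[0.4, -0.008, -0.002], [0.61, 0.082, 0.049]]
(array([504.9,  37.6]), array([222.4,  77.7]), 8.99) (array([505.9,  31.1]), array([222.4,  90.7]), 9.0)
top dark 3330 [ 0.567 -0.262  0.01 ] [[0.496, -0.378, 0.001], [0.642, -0.144, 0.157]]
(array([ 581.4, -271. ]), array([176.8, 264.9]), 1.1) (array([ 586.1, -279.8]), array([185.8, 282.6]), 1.1)
side yellow 3197 [0.539 0.19  0.045] [[0.235, -0.367, 0.041],
[... 617 characters left out ...]
ray([506.2,  33.4]), array([213. ,  82.9]), 8.9)
side dark 3035 [ 0.57  -0.246  0.01 ] [[0.501, -0.37, 0.005], [0.626, -0.142, 0.143]]
(array([ 571.6, -257.6]), array([145.2, 240.3]), 1.28) (array([ 571.6, -257.6]), array([145.2, 240.3]), 1.28)
264 112 [ 0.685 -0.19   0.116]
265 92 [ 0.71  -0.193  0.21 ]
315 105 [ 0.707 -0.348  0.103]
320 93 [ 0.729 -0.359  0.143]
212 122 [ 0.659 -0.031  0.113]
237 96 [ 0.785 -0.105  0.003]
330 232 [ 0.313 -0.367  0.137]
336 258 [ 0.241 -0.388  0.089]
{'K': [[297.319, 0.0, 255.932], [0.0, 297.319, 189.92], [0.0, 0.0, 1.0]], 'tool_from_camera': [[-0.0, -0.966, -0.258, 0.072], [1.0, -0.0, -0.0, 0.001], [0.0, -0.258, 0.966, -0.155], [0.0, 0.0, 0.0, 1.0]]} 0.011
```

```bash
cat >> h.py <<'E'
def tool(heading,tilt=0):
    "tool y at heading (deg), pointing down; tilt (deg) about tool x"
    h=np.radians(heading); y=np.array([np.cos(h),np.sin(h),0]); z=np.array([0,0,-1.])
    return np.stack([np.cross(y,z),y,z],1)@Ro.from_euler("x",tilt,degrees=True).as_matrix()
def delta(pos,R,base=None):
    s=robot.read_state(); p,R0=base if base else (s["tool_pos"],Ro.from_rotvec(s["orientation"]).as_matrix())
    return np.r_[R0.T@(np.array(pos)-p),Ro.from_matrix(R0.T@R).as_rotvec()].round(4).tolist()
E
python3 -c "
from h import *
print(delta([.511,-.0005,.25],tool(9)))"
```

```text
[-0.4713, -0.4025, -0.0204, 0.0, -0.0, 1.0159]
```

Call:
move_arm(deltas=[-0.4713, -0.4025, -0.0204, 0, 0, 1.0159, 0.6, -0.4713, -0.4025, -0.0204, 0, 0, 1.0159, 0.6, -0.4713, -0.4025, -0.0204, 0, 0, 1.0159, 0.6, -0.4713, -0.4025, -0.0204, 0, 0, 1.0159, 0.6, -0.4713, -0.4025, -0.0204, 0, 0, 1.0159, 0.6, -0.4713, -0.4025, -0.0204, 0, 0, 1.0159, 0.6, -0.4713, -0.4025, -0.0204, 0, 0, 1.0159, 0.6, -0.4713, -0.4025, -0.0204, 0, 0, 1.0159, 0.6, -0.4713, -0.4025, -0.0204, 0, 0, 1.0159, 0.6, -0.4713, -0.4025, -0.0204, 0, 0, 1.0159, 0.6, -0.4713, -0.4025, -0.0204, 0, 0, 1.0159, 0.6, -0.4713, -0.4025, -0.0204, 0, 0, 1.0159, 0.6], squeeze=50)

```text
t: 2.3
tool_pos: [0.5108, -0.0004, 0.2499]
orientation: [-2.041, -2.387, -0.0]
force: [-1.0, 0.6, 0.0]
opening: 0.0559
gripper_force: 0.0
```

```bash
python3 - <<'E'
from m import *
im,d,P=cloud("wrist"); np.savez("w1",im=im,d=d,P=P); cv2.imwrite("pics/w1.png",im[...,::-1])
p=P[seg(im,P,"tray")]; p=p[p[:,2]<.06]
print(len(p),rect(p[p[:,2]<.025]))
t=p[p[:,2]>.03]; print("tab",len(t),t.mean(0).round(4),t.min(0).round(3),t.max(0).round(3)); print(rect(t))
r=P[seg(im,P,"dark")]; print(len(r),r.min(0),r.max(0))
q=r[r[:,2]<.03]; print(rect(q)); 
for a in robot.recognise("wrist","tray_tab"): print(a,P[int(a["uv"][1]),int(a["uv"][0])])
E
```

```text
9395 (array([505.2,  38.5]), array([231.6,  81.1]), 9.16)
tab 251 [0.5106 0.002  0.0512] [ 0.501 -0.011  0.03 ] [0.519 0.014 0.054]
(array([510.2,   1.4]), array([15. , 24.9]), 9.18)
3535 [ 0.49173019 -0.28349956  0.00155133] [ 0.63316265 -0.13384604  0.11892746]
(array([ 562.9, -208.4]), array([140.4, 147.3]), 1.38)
{'uv': [256.7, 139.4], 'confidence': 0.9} [0.50487382 0.03588928 0.00401918]
```

View pics/w1.png

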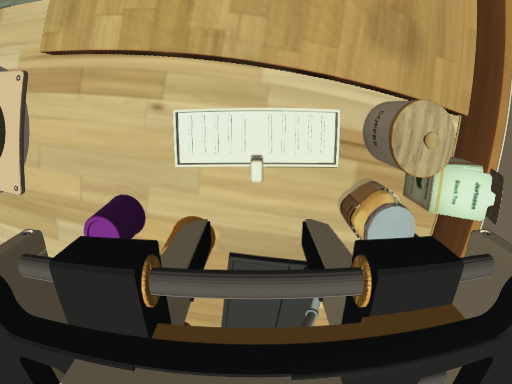

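The wrist view shows the tray at (257,138) with its tab at (257,168), directly under the gripper. The cloud agrees with the top camera, so I'll grip the tab.

Call:
move_arm(deltas=[0.001, 0, 0.06, 0, 0, 0, 0.6, 0.001, 0, 0.12, 0, 0, 0, 0.6, 0.001, 0, 0.17, 0, 0, 0, 0.6, 0.001, 0, 0.2, 0, 0, 0, 0.6, 0.001, 0, 0.214, 0, 0, 0, 0.6, 0.001, 0, 0.214, 0, 0, 0, 0.6, 0.001, 0, 0.214, 0, 0, 0, 0, 0.001, 0, 0.214, 0, 0, 0, 0, 0.001, 0, 0.214, 0, 0, 0, 0, 0.001, 0, 0.214, 0, 0, 0, 0, 0.001, 0, 0.214, 0, 0, 0, 0, 0.001, 0, 0.214, 0, 0, 0, 0], squeeze=55)

```text
t: 3.9
tool_pos: [0.511, 0.0004, 0.0363]
orientation: [2.04, 2.389, 0.0]
force: [-0.9, -1.0, 2.1]
opening: 0.0155
gripper_force: 55.0
```

Call:
move_arm(deltas=[0, 0, -0.01, 0, 0, 0, 0, 0, 0, -0.03, 0, 0, 0, 0, 0, 0, -0.07, 0, 0, 0, 0, 0, 0, -0.12, 0, 0, 0, 0, 0, 0, -0.17, 0, 0, 0, 0, 0, 0, -0.22, 0, 0, 0, 0, 0, 0, -0.22, 0, 0, 0, 0, 0, 0, -0.22, 0, 0, 0, 0])

```text
t: 4.9
tool_pos: [0.5104, 0.0005, 0.2554]
orientation: [-2.04, -2.388, 0.001]
force: [-0.8, -0.0, -2.2]
opening: 0.0159
gripper_force: 55.0
```

```bash
python3 - <<'E'
from m import *
im,d,P=cloud("wrist"); np.savez("w2",im=im,d=d,P=P); cv2.imwrite("pics/w2.png",im[...,::-1])
s=robot.read_state(); print(s["tool_pos"],s["gripper_force"],s["opening"])
im,d,P=cloud("top"); np.savez("t2",im=im,d=d,P=P)
f=np.load("w1.npz"); P=f["P"]; im=f["im"]
E
```

```text
[0.50991287 0.00060772 0.25437934] 54.99921262264252 0.015967044840221743
```

View pics/w2.png

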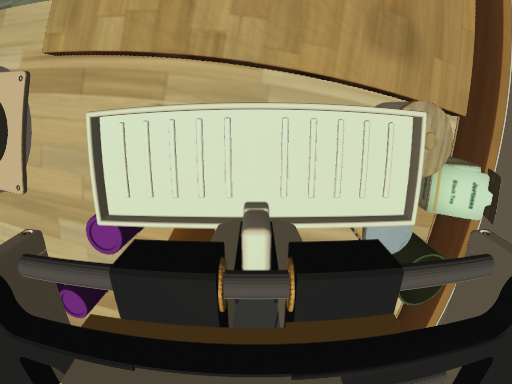

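The tray hangs level in the grip, its tab at (257,235) and its body above. Now I'll work out the rack pose and the tray-in-tool pose.

```bash
cat >> h.py <<'E'
def onplane(cam,uv,z):
    m=robot.camera_model(cam); K=np.array(m["K"]);R=np.array(m["R"]);t=np.array(m["t"])
    uv=np.atleast_2d(uv).astype(float); r=np.c_[uv,np.ones(len(uv))]@np.linalg.inv(K).T@R; C=-R.T@t
    return C+r*((z-C[2])/r[:,2])[:,None]
E
python3 - <<'E'
from m import *
for c in ["top","side"]:
    f=np.load(c+".npz"); im,P=f["im"],f["P"]
    hsv=cv2.cvtColor(im,cv2.COLOR_RGB2HSV).astype(int)
    m=seg(im,P,"dark").astype(np.uint8); m=cv2.morphologyEx(m,cv2.MORPH_CLOSE,np.ones((3,3))); m=cv2.morphologyEx(m,cv2.MORPH_OPEN,np.ones((9,9)))
    v,u=np.nonzero(m); q=onplane(c,np.c_[u,v],.014); print(c,len(u),rect(q))
    # edges: front/back/left/right by percentiles in a frame turned by 1.2 deg
    a=np.radians(1.2); R=np.array([[np.cos(a),np.sin(a)],[-np.sin(a),np.cos(a)]]); w=q[:,:2]@R.T
    print(np.percentile(w,[.2,1,5,95,99,99.8],0).round(4).tolist())
    # recess: floor points z
    Z=P[...,2]; p=P[(m>0)]; print(np.percentile(p[:,2],[5,25,50,75,95]).round(4))
    # peg/bar high points
    hp=P[seg(im,P,"dark")]; hp=hp[hp[:,2]>.13]; print("tips",len(hp))
    hp=hp[np.argsort(hp[:,1])]
    for g in np.split(hp,np.nonzero(np.diff(hp[:,1])>.03)[0]+1): print("  ",len(g),g.mean(0).round(4),g[:,2].max().round(4))
    crop=cv2.resize(im[115:200,230:345] if c=="top" else im[120:230,180:250],None,fx=4,fy=4,interpolation=cv2.INTER_CUBIC); cv2.imwrite(f"pics/c_{c}.png",crop[...,::-1])
# tray in tool frame
f=np.load("w2.npz"); im,P=f["im"],f["P"]
hsv=cv2.cvtColor(im,cv2.COLOR_RGB2HSV).astype(int)
m=(hsv[...,1]<60)&(hsv[...,2]>140)&(P[...,2]>.17)&(P[...,2]<.27); m[232:]=0
p=P[m]; print(len(p),rect(p),np.percentile(p[:,2],[1,50,99]).round(4))
b=p[p[:,2]<np.median(p[:,2])+.006]; A=np.c_[b[:,:2]-b[:,:2].mean(0),np.ones(len(b))]; k=np.linalg.lstsq(A,b[:,2],rcond=None)[0]; print("floor slope",k.round(4))
E
```

```text
top 3215 (array([ 564. , -260.9]), array([142. , 243.2]), 1.07)
[[0.4876, -0.3929], [0.4887, -0.3909], [0.4942, -0.3813], [0.6211, -0.1632], [0.6269, -0.1534], [0.6283, -0.1514]]
[nan nan nan nan nan]
tips 100
   36 [ 0.586  -0.343   0.1575] 0.1656
   31 [ 0.5837 -0.2583  0.1588] 0.164
   33 [ 0.5821 -0.1742  0.1582] 0.1646
side 3098 (array([ 570.8, -256.1]), array([143. , 237.6]), 1.32)
[[0.4937, -0.386], [0.4939, -0.3836], [0.4999, -0.3729], [0.6285, -0.16], [0.6342, -0.1514], [0.6359, -0.1497]]
[nan nan nan nan nan]
tips 78
   6 [ 0.5869 -0.3397  0.1596] 0.1627
   32 [ 0.5897 -0.257   0.1538] 0.1659
   40 [ 0.5889 -0.1726  0.1528] 0.1659
35535 (array([504. ,  39.7]), array([222.1,  78. ]), 9.02) [0.2217 0.2234 0.238 ]
floor slope [-0.0017  0.0026  0.2234]
```

```bash
python3 -c "
from h import *
print(delta([.410,-.262,.28],tool(-88.6)))"
```

```text
[-0.2437, -0.1396, -0.0258, -0.0033, 0.0023, 1.7035]
```

View pics/c_top.png

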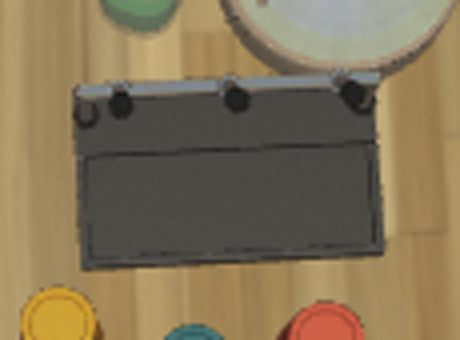

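The crop shows the rack square to within a degree or two. The recess spans about (85-375, 150-265) in the crop and the pegs run along the back bar. I'll carry the tray to the front of the rack and look again.

Call:
move_arm(deltas=[-0.024, -0.014, -0.0258, 0, 0, 0.17, 0, -0.048, -0.028, -0.0258, 0, 0, 0.34, 0, -0.073, -0.042, -0.0258, 0, 0, 0.51, 0, -0.097, -0.056, -0.0258, 0, 0, 0.68, 0, -0.122, -0.07, -0.0258, 0, 0, 0.85, 0, -0.146, -0.084, -0.0258, 0, 0, 1.02, 0, -0.17, -0.098, -0.0258, 0, 0, 1.19, 0, -0.195, -0.112, -0.0258, 0, 0, 1.36, 0, -0.22, -0.126, -0.0258, 0, 0, 1.53, 0, -0.2437, -0.1396, -0.0258, 0, 0, 1.7035, 0, -0.2437, -0.1396, -0.0258, 0, 0, 1.7035, 0, -0.2437, -0.1396, -0.0258, 0, 0, 1.7035, 0])

```text
t: 6.5
tool_pos: [0.4107, -0.2613, 0.2805]
orientation: [-3.139, -0.042, 0.003]
force: [-0.1, -0.8, -2.4]
opening: 0.0155
gripper_force: 55.0
```

```bash
python3 - <<'E'
from m import *
im,d,P=cloud("wrist"); np.savez("w3",im=im,d=d,P=P); cv2.imwrite("pics/w3.png",im[...,::-1])
hsv=cv2.cvtColor(im,cv2.COLOR_RGB2HSV).astype(int)
m=(hsv[...,1]<60)&(hsv[...,2]>140)&(P[...,2]>.17)&(P[...,2]<.29); m[232:]=0
p=P[m]; print("tray",len(p),rect(p),np.percentile(p[:,2],[1,50,99]).round(4))
p=P[seg(im,P,"dark")]; print(len(p))
a=np.radians(1.3); R=np.array([[np.cos(a),np.sin(a)],[-np.sin(a),np.cos(a)]])
b=p[(p[:,2]<.02)]; w=b[:,:2]@R.T; print(np.percentile(w,[.3,1,3,97,99,99.7],0).round(4).tolist(), rect(b))
for z0,z1 in[(0.003,.009),(.0115,.018)]:
    q=p[(p[:,2]>z0)&(p[:,2]<z1)]; w=q[:,:2]@R.T; print(z0,len(q),np.histogram(w[:,0],np.arange(.47,.67,.008))[0].tolist(),np.histogram(w[:,1],np.arange(-.41,-.13,.008))[0].tolist())
hp=p[p[:,2]>.135]; hp=hp[np.argsort(hp[:,1])]
for g in np.split(hp,np.nonzero(np.diff(hp[:,1])>.03)[0]+1):
    if len(g)>8:
        from scipy.optimize import least_squares
        s=least_squares(lambda c:np.linalg.norm(g-c,axis=1)-.009,g.mean(0)-[0,0,.005],loss="soft_l1",f_scale=.001); print("ball",len(g),s.x.round(4),s.cost)
E
```

```text
tray 35721 (array([ 448.7, -259.1]), array([ 78. , 222.2]), 1.46) [0.2468 0.2485 0.263 ]
16626
[[0.491, -0.3913], [0.4918, -0.3889], [0.4944, -0.3844], [0.6239, -0.1575], [0.6277, -0.1526], [0.6295, -0.151]] (array([ 572.3, -275.1]), array([152.2, 278.9]), 2.11)
0.003 8924 [0, 0, 0, 700, 849, 867, 847, 858, 851, 824, 854, 828, 808, 638, 0, 0, 0, 0, 0, 0, 0, 0, 0, 0, 0] [0, 0, 0, 280, 280, 318, 306, 293, 323, 289, 336, 304, 314, 342, 288, 343, 304, 316, 341, 288, 347, 328, 295, 339, 287, 338, 280, 330, 288, 304, 308, 215, 0, 0]
0.0115 6091 [0, 0, 388, 193, 54, 52, 52, 57, 51, 60, 52, 52, 57, 387, 871, 863, 849, 771, 683, 582, 17, 0, 0, 0, 0] [0, 0, 288, 189, 161, 192, 171, 199, 186, 213, 182, 211, 211, 178, 216, 201, 147, 158, 184, 185, 212, 212, 192, 214, 205, 200, 204, 196, 194, 185, 162, 235, 208, 0]
ball 271 [ 0.5861 -0.3422  0.1532] 0.00014042921566994996
ball 267 [ 0.5842 -0.2577  0.1533] 4.1143624562933864e-05
ball 268 [ 0.5827 -0.173   0.1532] 0.00012566872557140496
```

View pics/w3.png

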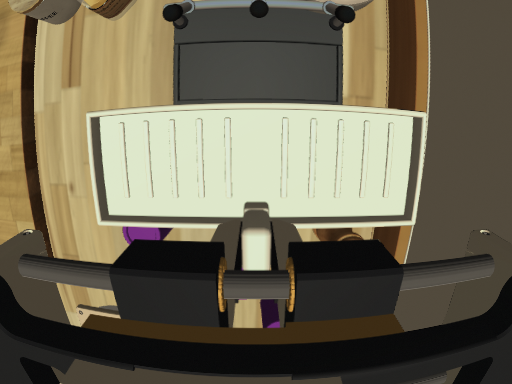

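Call:
move_arm(deltas=[0.02, 0.0004, 0, 0, 0, 0.0045, 0, 0.045, 0.001, 0, 0, 0, 0.0045, 0, 0.065, 0.0014, 0.02, 0, 0, 0.0045, 0, 0.0747, 0.0016, 0.05, 0, 0, 0.0045, 0, 0.0747, 0.0016, 0.08, 0, 0, 0.0045, 0, 0.0747, 0.0016, 0.11, 0, 0, 0.0045, 0, 0.0747, 0.0016, 0.14, 0, 0, 0.0045, 0, 0.0747, 0.0016, 0.165, 0, 0, 0.0045, 0, 0.0747, 0.0016, 0.185, 0, 0, 0.0045, 0, 0.0747, 0.0016, 0.194, 0, 0, 0.0045, 0, 0.0747, 0.0016, 0.194, 0, 0, 0.0045, 0, 0.0747, 0.0016, 0.194, 0, 0, 0.0045, 0])

```text
t: 8.05
tool_pos: [0.4866, -0.2622, 0.089]
orientation: [3.14, 0.032, 0.002]
force: [-0.0, 0.4, -1.4]
opening: 0.016
gripper_force: 55.0
```

```bash
cat > tr.py <<'E'
from m import *
robot.read_camera("top")
s=robot.read_state(); print(s["tool_pos"].round(4) if hasattr(s["tool_pos"],"round") else s["tool_pos"],s["opening"],s["force"])
im,d,P=cloud("wrist"); np.savez("w4",im=im,d=d,P=P)
hsv=cv2.cvtColor(im,cv2.COLOR_RGB2HSV).astype(int); z=s["tool_pos"][2]
m=(hsv[...,1]<60)&(hsv[...,2]>140)&(P[...,2]>z-.06)&(P[...,2]<z+.0); m[232:]=0
n,l,st,_=cv2.connectedComponentsWithStats(m.astype(np.uint8)); m=l==1+st[1:,4].argmax()
p=P[m]; c,sz,a=rect(p); zf=np.median(p[:,2]); print("tray",len(p),c,sz,a,"underside",(zf-.004).round(4))
b=p[abs(p[:,2]-zf)<.006]; A=np.c_[b[:,:2]-b[:,:2].mean(0),np.ones(len(b))]; print("slope",np.linalg.lstsq(A,b[:,2],rcond=None)[0][:2].round(4))
o=np.array([.5434,-.2585]); t=np.radians(1.2); R=np.array([[np.cos(t),np.sin(t)],[-np.sin(t),np.cos(t)]]); print("in rack mm",(R@(c-o*1000)).round(1))
cv2.imwrite("pics/w4.png",im[...,::-1])
E
python3 tr.py
```

```text
[ 0.4866 -0.2623  0.0892] 0.015879894186093844 [-0.13545707 -0.07066551 -2.2724287 ]
tray 35753 [ 524.7 -260.1] [ 77.7 222.3] 1.09 underside 0.0532
slope [ 0.0037 -0.0011]
in rack mm [-18.7  -1.2]
```

Call:
move_arm(deltas=[0, -0.0012, 0.012, 0, 0, 0, 0, 0, -0.0012, 0.025, 0, 0, 0, 0, 0, -0.0012, 0.034, 0, 0, 0, 0, 0, -0.0012, 0.034, 0, 0, 0, 0, 0.006, -0.0012, 0.034, 0, 0, 0, 0, 0.013, -0.0012, 0.034, 0, 0, 0, 0, 0.0185, -0.0012, 0.034, 0, 0, 0, 0, 0.0185, -0.0012, 0.034, 0, 0, 0, 0, 0.0185, -0.0012, 0.034, 0, 0, 0, 0])

```text
t: 9.28
tool_pos: [0.5042, -0.2602, 0.0538]
orientation: [-3.141, -0.032, 0.0]
force: [0.3, -0.1, -2.4]
opening: 0.0155
gripper_force: 55.0
```

```bash
python3 tr.py
```

```text
[ 0.5041 -0.2602  0.0538] 0.015496010389504121 [ 0.64478647 -0.07044735 -2.29531977]
tray 35669 [ 538.1 -258.2] [ 88.  266.5] 1.41 underside 0.0178
slope [0.0017 0.0002]
in rack mm [-5.3  0.4]
```

Call:
move_arm(deltas=[0.001, 0.0004, 0.004, 0, 0, 0, 0, 0.001, 0.0004, 0.008, 0, 0, 0, 0, 0.001, 0.0004, 0.011, 0, 0, 0, 0, 0.001, 0.0004, 0.0125, 0, 0, 0, 0, 0.001, 0.0004, 0.0125, 0, 0, 0, 0, 0.001, 0.0004, 0.0125, 0, 0, 0, 0])

```text
t: 10.12
tool_pos: [0.5052, -0.2606, 0.0423]
orientation: [-3.141, -0.031, 0.001]
force: [-5.9, 3.2, 9.3]
opening: 0.0153
gripper_force: 55.0
```

```bash
python3 tr.py
```

```text
[ 0.5052 -0.2606  0.0423] 0.015599491976309198 [-6.02603032  3.52244193  8.51075382]
tray 35234 [ 541.4 -258.3] [ 82.4 234.7] 1.04 underside 0.0064
slope [ 0.0024 -0.0001]
in rack mm [-2.   0.2]
```

View pics/w4.png

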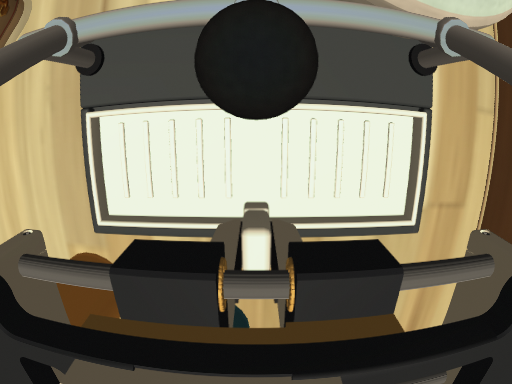

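The tray lies inside the rim on every side, with its tab to the front at (257,235). I'll release it and back off.

Call:
move_arm(deltas=[0, 0, -0.001, 0, 0, 0, 0.25, 0, 0, -0.001, 0, 0, 0, 0.4, 0, 0, -0.001, 0, 0, 0, 0.5, 0, 0, -0.02, 0, 0, 0, 0.5, 0, 0, -0.06, 0, 0, 0, 0.6, 0, 0, -0.11, 0, 0, 0, 0.8, -0.02, 0, -0.16, 0, 0, 0, 0.8, -0.06, 0, -0.21, 0, 0, 0, 0.8, -0.1, 0, -0.26, 0, 0, 0, 0.8, -0.125, 0, -0.29, 0, 0, 0, 0.8, -0.125, 0, -0.29, 0, 0, 0, 0.8], squeeze=25)

```text
t: 11.6
tool_pos: [0.3802, -0.2642, 0.3367]
orientation: [3.135, 0.029, 0.01]
force: [0.3, -1.2, -0.1]
opening: 0.0743
gripper_force: 0.0
```

```bash
cat > cups.py <<'E'
from m import *
import sys
from scipy.optimize import least_squares
def tray(im,P):
    hsv=cv2.cvtColor(im,cv2.COLOR_RGB2HSV).astype(int); m=(hsv[...,1]<60)&(hsv[...,2]>140)&(P[...,2]<.035)&(P[...,0]>.48)&(P[...,0]<.6)&(P[...,1]>-.39)&(P[...,1]<-.13)
    n,l,st,_=cv2.connectedComponentsWithStats(m.astype(np.uint8)); m=l==1+st[1:,4].argmax(); p=P[m]
    c,sz,a=rect(p); zf=np.median(p[:,2]); b=p[abs(p[:,2]-zf)<.004]; A=np.c_[b[:,:2]-b[:,:2].mean(0),np.ones(len(b))]
    o=np.array([543.4,-258.5]); t=np.radians(1.2); R=np.array([[np.cos(t),np.sin(t)],[-np.sin(t),np.cos(t)]])
    print("tray rack mm",(R@(c-o)).round(1),sz,a,"floor",zf.round(4),"slope",np.linalg.lstsq(A,b[:,2],rcond=None)[0][:2].round(4))
def cup(im,P,n):
    m=seg(im,P,n); k,l,st,_=cv2.connectedComponentsWithStats(m.astype(np.uint8))
    if k<2: return None
    j=1+st[1:,4].argmax(); p=P[l==j]; zt=np.percentile(p[:,2],98); q=p[p[:,2]>zt-.008]
    c,r=cv2.minEnclosingCircle((q[:,:2]*1000).astype(np.float32)); return len(p),np.round(c,1),round(r,1),zt.round(4)
if __name__=="__main__":
    for c in sys.argv[1:]:
        im,d,P=cloud(c); np.savez("k_"+c,im=im,d=d,P=P); cv2.imwrite(f"pics/k_{c}.png",im[...,::-1]); print(c)
        if c=="wrist": 
            try: tray(im,P)
            except Exception as e: print(e)
        for n in ["yellow","teal","red"]: print(n,cup(im,P,n))
E
python3 cups.py top wrist
```

```text
top
yellow (137, array([418.4, 247.8]), 18.3, np.float64(0.0979))
teal (107, array([ 386.2, -221.8]), 22.5, np.float64(0.0892))
red (73, array([ 392.1, -325.3]), 15.0, np.float64(0.0911))
wrist
tray rack mm [ 0.1 -0. ] [ 78.3 228.3] 1.18 floor 0.0105 slope [ 0.0025 -0.0002]
yellow (35, array([ 441.5, -105.8]), 14.8, np.float64(0.0863))
teal (1468, array([ 403.3, -222.9]), 28.7, np.float64(0.0863))
red (1532, array([ 416.9, -321.7]), 28.9, np.float64(0.0864))
```

View pics/k_wrist.png

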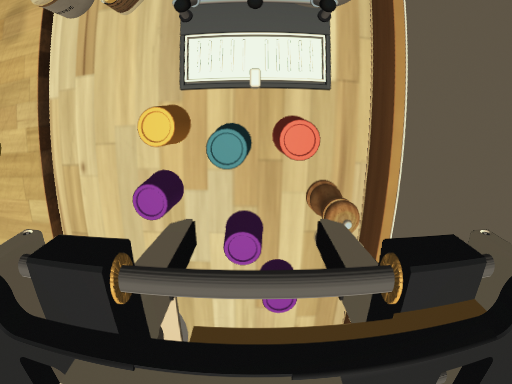

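The tray is seated: centred within 0.1 mm, square, and its floor measures level.

Cup candidates in the wrist view are yellow (157,127), teal (228,148) and red (299,139), plus purple ones at (153,200), (243,243) and (279,297). The purple ones are look-alikes to leave alone, so the yellow, teal and red cups are the three. I'll confirm in a crop.

```bash
sed -i 's/"yellow":(H>17)&(H<30)&(S>170)/"yellow":(H>17)\&(H<30)\&(S>135)\&(Z>.06)\&(Y<.1)/' m.py; python3 - <<'E'
from cups import *
f=np.load("k_wrist.npz"); im,P=f["im"],f["P"]
for n in ["yellow","teal","red"]: print(n,cup(im,P,n))
cv2.imwrite("pics/crop.png",cv2.resize(im[85:275,110:370],None,fx=3,fy=3,interpolation=cv2.INTER_CUBIC)[...,::-1])
for r in robot.recognise("wrist","cup_1"): print(np.round(r["uv"]),round(r["confidence"],2))
E
```

```text
yellow (1114, array([ 434.4, -120.3]), 28.6, np.float64(0.0864))
teal (1468, array([ 403.3, -222.9]), 28.7, np.float64(0.0863))
red (1532, array([ 416.9, -321.7]), 28.9, np.float64(0.0864))
[230. 142.] 0.98
[279. 299.] 0.92
[246. 236.] 0.83
[163. 126.] 0.82
[294. 136.] 0.64
[162. 191.] 0.62
```

View pics/crop.png

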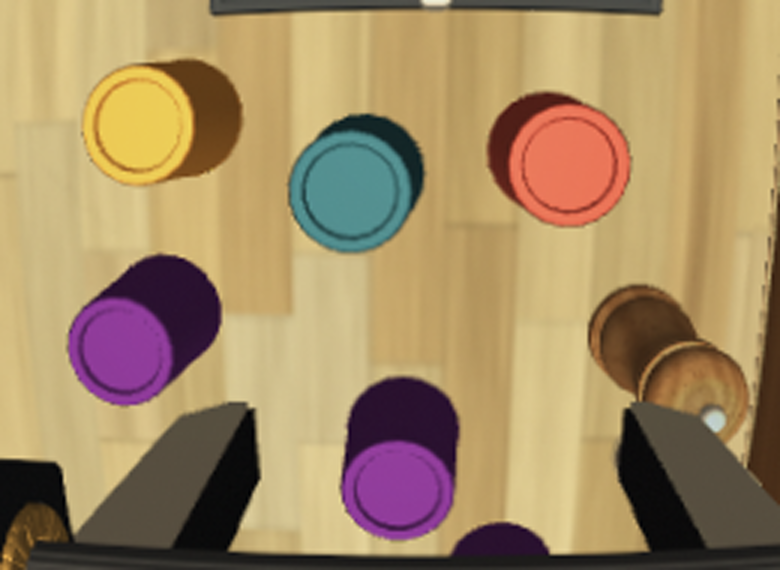

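The crop confirms all three: yellow (140,125), teal (350,190) and red (570,165). The purple ones are not mine. I'll start with yellow.

```bash
python3 -c "
from h import *
print(delta([.432,-.118,.26],tool(1.2)))"
```

```text
[0.0545, -0.1438, 0.0709, -0.0005, -0.0002, -1.5719]
```

Call:
move_arm(deltas=[0.0055, -0.0144, 0.0071, 0, 0, -0.1572, 0.8, 0.011, -0.0288, 0.0142, 0, 0, -0.3144, 0.8, 0.0165, -0.0431, 0.0213, 0, 0, -0.4716, 0.8, 0.022, -0.0575, 0.0284, 0, 0, -0.6288, 0.8, 0.027, -0.0719, 0.0355, 0, 0, -0.786, 0.8, 0.033, -0.0863, 0.0426, 0, 0, -0.943, 0.8, 0.038, -0.1, 0.05, 0, 0, -1.1, 0.8, 0.0436, -0.115, 0.0567, 0, 0, -1.2576, 0.8, 0.049, -0.1294, 0.0638, 0, 0, -1.4148, 0.8, 0.0545, -0.1438, 0.0709, 0, 0, -1.572, 0.8, 0.0545, -0.1438, 0.0709, 0, 0, -1.572, 0.8, 0.0545, -0.1438, 0.0709, 0, 0, -1.572, 0.8])

```text
t: 13.25
tool_pos: [0.4317, -0.1182, 0.2597]
orientation: [-2.2, -2.241, 0.001]
force: [0.4, -0.4, 0.1]
opening: 0.0748
gripper_force: 0.0
```

```bash
python3 - <<'E'
from cups import *
robot.read_camera("top"); s=robot.read_state(); print(s["tool_pos"],s["t"])
im,d,P=cloud("wrist"); cv2.imwrite("pics/y1.png",im[...,::-1])
for n in ["yellow","teal","red"]: print(n,cup(im,P,n))
E
```

```text
[ 0.43182521 -0.11849225  0.26012763] 13.3
yellow (3839, array([456.9, -95.8]), 41.0, np.float64(0.3656))
teal (2094, array([ 405.7, -163. ]), 80.3, np.float64(0.0861))
red (1101, array([ 415.1, -217.8]), 123.3, np.float64(0.0862))
```

```bash
python3 - <<'E'
s=open("cups.py").read()
i=s.index("def cup("); j=s.index("if __name__")
s=s[:i]+'''def cup(im,P,n,lo=.08,hi=.092):
    m=seg(im,P,n)&(P[...,2]>lo)&(P[...,2]<hi); m=cv2.morphologyEx(m.astype(np.uint8),cv2.MORPH_OPEN,np.ones((3,3)))
    k,l,st,_=cv2.connectedComponentsWithStats(m)
    if k<2: return None
    q=P[l==1+st[1:,4].argmax()]; c,r=cv2.minEnclosingCircle((q[:,:2]*1000).astype(np.float32))
    return len(q),np.round(c,1),round(r,1),np.round(np.median(q[:,2]),4)
'''+s[j:]
open("cups.py","w").write(s)
from cups import *
im,d,P=cloud("wrist"); np.savez("y1",im=im,P=P)
for n in ["yellow","teal","red"]: print(n,cup(im,P,n))
E
```

```text
yellow (1771, array([ 433.7, -121.4]), 28.7, np.float64(0.0828))
teal (1289, array([ 402.9, -219.5]), 28.3, np.float64(0.0827))
red (894, array([ 416.4, -321.1]), 29.1, np.float64(0.0828))
```

Call:
move_arm(deltas=[-0.003, 0.0018, 0.05, 0, 0, 0, 0.8, -0.003, 0.0018, 0.1, 0, 0, 0, 0.8, -0.003, 0.0018, 0.15, 0, 0, 0, 0.8, -0.003, 0.0018, 0.19, 0, 0, 0, 0.8, -0.003, 0.0018, 0.208, 0, 0, 0, 0.8, -0.003, 0.0018, 0.208, 0, 0, 0, 0.8, -0.003, 0.0018, 0.208, 0, 0, 0, 0.4, -0.003, 0.0018, 0.208, 0, 0, 0, 0.4, -0.003, 0.0018, 0.208, 0, 0, 0, 0.4, -0.003, 0.0018, 0.208, 0, 0, 0, 0.4], squeeze=25)

```text
t: 14.65
tool_pos: [0.4349, -0.1218, 0.0539]
orientation: [2.196, 2.243, 0.001]
force: [-0.9, -0.5, 6.9]
opening: 0.0613
gripper_force: 25.1
```

```bash
cat > plan.py <<'E'
from h import *
import sys
# peg axis frame; TCP poses for a gripped cup: TCP lies g above the cup's mouth along the cup axis
O=np.array([.5434,-.2585,0]); RW=Ro.from_euler("z",1.2,degrees=True).as_matrix()
def hang(y,g,up,off=0,tilt=-25):
    "TCP with the tip `up` m short of the inside of the base (80 mm from mouth)"
    a=RW@np.array([-np.sin(np.radians(-tilt)),0,np.cos(np.radians(-tilt))])
    pa=np.radians(25); tip=O+RW@np.array([.075-.09*np.sin(pa)+off,y,.08+.09*np.cos(pa)])
    return tip+a*(up+g-.08),tool(1.2,tilt)
E
python3 - <<'E'
from plan import *
s=robot.read_state(); print(s["tool_pos"],s["opening"],s["gripper_force"])
g=s["tool_pos"][2]
for up in (.11,0): 
    p,R=hang(.085,g,up); print(p.round(4)); print(delta(p,R))
p,R=hang(.085,g,.11); print("lift",delta([s["tool_pos"][0],s["tool_pos"][1],p[2]],R))
E
```

```text
[ 0.43491724 -0.12177115  0.05385396] 0.06131756468652453 25.118756534611748
[ 0.5431 -0.1735  0.2376]
[-0.0542, 0.1075, -0.1834, -0.434, 0.0012, 0.0004]
[ 0.5896 -0.1725  0.1379]
[-0.0541, 0.1538, -0.0836, -0.434, 0.0012, 0.0004]
lift [-0.0002, 0.0004, -0.1837, -0.434, 0.0012, 0.0004]
```

Call:
move_arm(deltas=[0, 0, -0.03, 0, 0, 0, 0.4, 0, 0, -0.08, 0, 0, 0, 0.4, 0, 0, -0.13, -0.1, 0, 0, 0.4, 0, 0, -0.17, -0.2, 0, 0, 0.4, 0, 0.01, -0.184, -0.3, 0, 0, 0.4, -0.01, 0.03, -0.184, -0.4, 0, 0, 0.4, -0.03, 0.06, -0.184, -0.434, 0, 0, 0.4, -0.045, 0.09, -0.184, -0.434, 0, 0, 0.4, -0.054, 0.1075, -0.184, -0.434, 0, 0, 0.4, -0.054, 0.1075, -0.184, -0.434, 0, 0, 0.4, -0.054, 0.1075, -0.184, -0.434, 0, 0, 0.4])

```text
t: 16.02
tool_pos: [0.5418, -0.1725, 0.236]
orientation: [1.963, 2.005, 0.442]
force: [0.1, -0.2, -0.4]
opening: 0.0615
gripper_force: 25.0
```

```bash
cat > held.py <<'E'
from cups import *
import sys
# cup seen held: fit in tool frame: base disc plane
n=sys.argv[1]
robot.read_camera("top"); s=robot.read_state(); R=Ro.from_rotvec(s["orientation"]).as_matrix(); p0=np.array(s["tool_pos"])
print("t",s["t"],p0.round(4),np.round(s["opening"],4),np.round(s["gripper_force"],1),np.round(s["force"],1), "z",R[:,2].round(3))
im,d,P=cloud("wrist"); cv2.imwrite(f"pics/held_{n}.png",im[...,::-1]); Q=(P-p0)@R
hsv=cv2.cvtColor(im,cv2.COLOR_RGB2HSV).astype(int); H,S=hsv[...,0],hsv[...,1]
c={"yellow":(H>15)&(H<32)&(S>135),"teal":(H>80)&(H<108)&(S>70),"red":((H<9)|(H>174))&(S>110)}[n]
m=c&(np.abs(Q[...,0])<.05)&(np.abs(Q[...,1])<.05)&(Q[...,2]>-.08)&(Q[...,2]<.06)
q=Q[m]; print(len(q)); 
if len(q)>50:
    print(np.percentile(q,[2,50,98],0).round(4).tolist())
    t=q[q[:,2]<np.percentile(q[:,2],10)+.006]; A=np.c_[t[:,:2],np.ones(len(t))]; k=np.linalg.lstsq(A,t[:,2],rcond=None)[0]; cc,r=cv2.minEnclosingCircle((t[:,:2]*1000).astype(np.float32)); print("base z",t[:,2].mean().round(4),"slope",k[:2].round(3),"centre",np.round(cc,1),round(r,1))
E
python3 held.py yellow
```

```text
t 16.075 [ 0.5418 -0.1725  0.2363] 0.0616 25.0 [-0.9 -0.1 -1.4] z [ 0.42   0.009 -0.907]
6540
[[-0.0234, -0.0251, -0.0322], [0.0111, 0.0003, -0.029], [0.0299, 0.0256, 0.0269]]
base z -0.0297 slope [-0.005  0.014] centre [ 5.4 -6.8] 36.3
```

View pics/held_yellow.png

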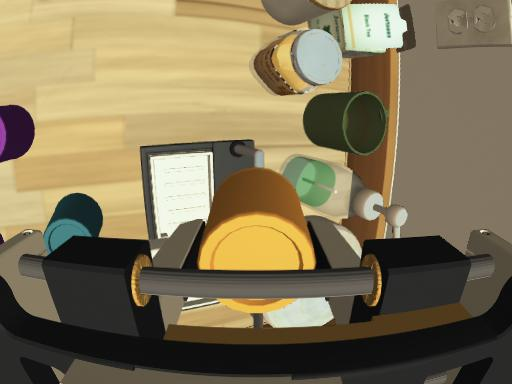

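The cup is held upright and centred at (257,250), with the left peg's ball beyond it at (238,150). I'll work out the insertion from the measured pose.

```bash
python3 - <<'E'
from plan import *
for up in (.06,.01,0,-.002):
    p,R=hang(.085,.0548,up); print(up,p.round(4),delta(p,R))
f=np.load("top.npz"); P=f["P"]; m=(P[...,0]>.63)&(P[...,0]<.75)&(abs(P[...,1]+.19)<.045)&(P[...,2]>.09); p=P[m]
for z in np.arange(.09,.22,.02):
    q=p[(p[:,2]>z)&(p[:,2]<z+.02)]; print(z.round(2),len(q), q.min(0).round(3) if len(q) else "", q.max(0).round(3) if len(q) else "")
E
```

```text
0.06 [ 0.5639 -0.1731  0.1931] [-0.001, 0.0017, 0.0486, -0.0024, -0.0002, 0.0004]
0.01 [ 0.585  -0.1726  0.1478] [-0.001, 0.0018, 0.0986, -0.0024, -0.0002, 0.0004]
0 [ 0.5892 -0.1725  0.1387] [-0.001, 0.0019, 0.1086, -0.0024, -0.0002, 0.0004]
-0.002 [ 0.5901 -0.1725  0.1369] [-0.001, 0.0019, 0.1106, -0.0024, -0.0002, 0.0004]
0.09 86 [ 0.678 -0.229  0.09 ] [ 0.749 -0.146  0.11 ]
0.11 160 [ 0.683 -0.228  0.11 ] [ 0.744 -0.161  0.13 ]
0.13 80 [ 0.688 -0.219  0.13 ] [ 0.728 -0.17   0.15 ]
0.15 59 [ 0.696 -0.209  0.153] [ 0.725 -0.179  0.17 ]
0.17 24 [ 0.697 -0.208  0.17 ] [ 0.72  -0.179  0.176]
0.19 56 [ 0.701 -0.234  0.199] [ 0.721 -0.184  0.21 ]
0.21 28 [ 0.701 -0.23   0.21 ] [ 0.719 -0.184  0.215]
```

Call:
move_arm(deltas=[-0.001, 0.0018, 0.015, 0, 0, 0, 0.4, -0.001, 0.0018, 0.03, 0, 0, 0, 0.4, -0.001, 0.0018, 0.045, 0, 0, 0, 0.4, -0.001, 0.0018, 0.06, 0, 0, 0, 0.4, -0.001, 0.0018, 0.075, 0, 0, 0, 0.4, -0.001, 0.0018, 0.09, 0, 0, 0, 0.4, -0.001, 0.0018, 0.098, 0, 0, 0, 0.4, -0.001, 0.0018, 0.104, 0, 0, 0, 0.4, -0.001, 0.0018, 0.1065, 0, 0, 0, 0.4, -0.001, 0.0018, 0.1085, 0, 0, 0, 0.4, -0.001, 0.0018, 0.1085, 0, 0, 0, 0.4])

```text
t: 17.5
tool_pos: [0.5898, -0.173, 0.139]
orientation: [1.962, 2.004, 0.442]
force: [1.0, -0.0, -0.3]
opening: 0.0615
gripper_force: 25.0
```

```bash
python3 held.py yellow; python3 - <<'E'
from plan import *
p,R=hang(.085,.0548,0); print(delta(p,R))
E
```

```text
t 17.55 [ 0.5898 -0.173   0.1391] 0.0616 25.0 [ 0.1  0.5 -0.8] z [ 0.421  0.009 -0.907]
6846
[[-0.0234, -0.025, -0.0322], [0.0117, 0.0007, -0.0289], [0.0303, 0.0257, 0.0319]]
base z -0.0297 slope [-0.005  0.015] centre [ 5.6 -6.7] 36.3
[0.0005, -0.0007, 0.0001, -0.0019, 0.0002, 0.0002]
```

Call:
move_arm(deltas=[0, 0, 0.001, 0, 0, 0, 0.4, 0, 0, 0.002, 0, 0, 0, 0.4, 0, 0, 0.002, 0, 0, 0, 0.8, 0, 0, 0.002, 0, 0, 0, 1, 0, 0, 0.002, 0, 0, 0, 1, 0, 0, 0.002, 0, 0, 0, 1, 0, 0, -0.01, 0, 0, 0, 1, 0, 0, -0.03, 0, 0, 0, 1, 0, 0, -0.06, 0, 0, 0, 1, 0, 0, -0.09, 0, 0, 0, 1, 0, 0, -0.13, 0, 0, 0, 1, 0, 0, -0.13, 0, 0, 0, 1])

```text
t: 19.1
tool_pos: [0.536, -0.1753, 0.2621]
orientation: [1.956, 1.999, 0.443]
force: [0.8, 0.1, 0.1]
opening: 0.0929
gripper_force: 0.0
```

```bash
cat > chk.py <<'E'
from cups import *
robot.read_camera("top"); s=robot.read_state(); print(s["t"],np.round(s["tool_pos"],4),np.round(s["opening"],4))
im,d,P=cloud("wrist"); np.savez("chk",im=im,P=P); cv2.imwrite("pics/chk.png",im[...,::-1])
im2,d2,P2=cloud("side"); cv2.imwrite("pics/chk_side.png",im2[...,::-1])
for n in ["yellow","teal","red"]:
    for c,i,p in (("wrist",im,P),("side",im2,P2)):
        print(n,c,"table",cup(i,p,n),"high",cup(i,p,n,.11,.22))
    m=seg(im,P,n)&(P[...,2]>.1)&(P[...,2]<.22)&(P[...,0]>.52); q=P[m]
    if len(q)>200:
        t=q[q[:,2]>np.percentile(q[:,2],97)-.02]; U=t-t.mean(0); 
        # base plane by RANSAC
        rng=np.random.default_rng(0); best=None
        for _ in range(300):
            a=q[rng.choice(len(q),3,False)]; nn=np.cross(a[1]-a[0],a[2]-a[0]); L=np.linalg.norm(nn)
            if L<1e-6: continue
            nn/=L; nn*=np.sign(nn[2]); 
            if nn[2]<.75: continue
            k=np.abs((q-a[0])@nn)<.0008
            if best is None or k.sum()>best[0]: best=(k.sum(),nn,q[k].mean(0))
        print("  base plane",best[0],best[1].round(3),best[2].round(4),"tilt deg",np.degrees(np.arccos(best[1][2])).round(1))
E
python3 chk.py
```

```text
19.15 [ 0.5356 -0.1748  0.2596] 0.0928
yellow wrist table (235, array([651.5, -53.8]), 21.7, np.float64(0.0859)) high (2644, array([ 578.6, -172.4]), 28.2, np.float64(0.1642))
yellow side table (85, array([666.2, -14.3]), 29.4, np.float64(0.0872)) high (360, array([ 580.9, -175.2]), 30.2, np.float64(0.1662))
  base plane 1254 [-0.167  0.042  0.985] [ 0.5785 -0.1722  0.1636] tilt deg 9.9
teal wrist table (1147, array([ 403.4, -220.2]), 28.2, np.float64(0.083)) high None
teal side table (239, array([ 405.5, -221.6]), 27.3, np.float64(0.085)) high None
red wrist table None high None
red side table None high None
```

View pics/chk.png

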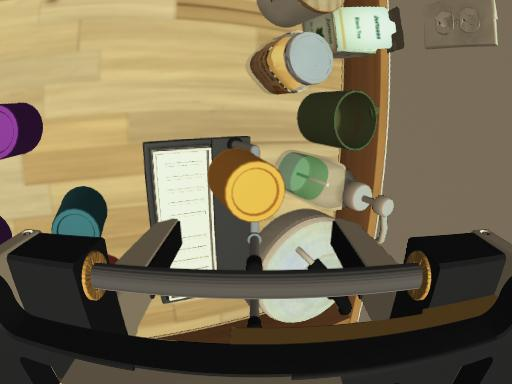

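Yellow hangs on the left peg at (250,185), tilted about 10°. Next is teal.

```bash
python3 -c "
from h import *
print(delta([.4033,-.221,.26],tool(1.2)))"
```

```text
[-0.0442, -0.1186, -0.059, 0.4336, -0.0001, 0.0]
```

Call:
move_arm(deltas=[-0.011, -0.03, -0.015, 0, 0, 0, 0.8, -0.022, -0.06, -0.03, 0.1, 0, 0, 0.8, -0.033, -0.09, -0.045, 0.22, 0, 0, 0.8, -0.0442, -0.1186, -0.059, 0.33, 0, 0, 0.8, -0.0442, -0.1186, -0.059, 0.4336, 0, 0, 0.8, -0.0442, -0.1186, -0.059, 0.4336, 0, 0, 0.8, -0.0442, -0.1186, -0.059, 0.4336, 0, 0, 0.8])

```text
t: 20.12
tool_pos: [0.4035, -0.2205, 0.2591]
orientation: [-2.196, -2.245, -0.002]
force: [0.2, -0.1, 0.5]
opening: 0.0749
gripper_force: 0.0
```

```bash
python3 chk.py; python3 cups.py top; python3 -c "
from m import *
f=np.load('k_top.npz'); im=f['im']; P=f['P']
hsv=cv2.cvtColor(im,cv2.COLOR_RGB2HSV).astype(int)
m=((hsv[...,0]<9)|(hsv[...,0]>174))&(hsv[...,1]>110); m[:,:165]=0; m[:60]=0; m[300:]=0
p=P[m]; print(len(p),np.nanmedian(p,0),np.mean(np.nonzero(m),1))
"
```

```text
20.175 [ 0.4034 -0.2207  0.2596] 0.0743
yellow wrist table (216, array([652.9, -55.5]), 19.3, np.float64(0.0861)) high (2013, array([ 578.8, -172.2]), 28.2, np.float64(0.1644))
yellow side table (94, array([665.2, -18.5]), 32.3, np.float64(0.0871)) high (371, array([ 583.1, -173.9]), 30.4, np.float64(0.1663))
  base plane 889 [-0.144  0.023  0.989] [ 0.5782 -0.1723  0.1636] tilt deg 8.4
teal wrist table (1870, array([ 402.1, -221.6]), 28.4, np.float64(0.0829)) high None
teal side table (240, array([ 405.3, -221.6]), 27.4, np.float64(0.085)) high None
red wrist table (1331, array([ 416.6, -320.8]), 28.5, np.float64(0.0827)) high None
red side table (218, array([ 419.3, -322. ]), 28.2, np.float64(0.0852)) high None
top
yellow (9, array([639.2, -40.6]), 4.1, np.float64(0.0862))
teal None
red (146, array([ 414.6, -327.1]), 27.0, np.float64(0.0846))
253 [ 0.40255947 -0.32776693  0.08303814] [203.69565217 311.81027668]
```

Call:
move_arm(deltas=[-0.001, -0.0008, 0.05, 0, 0, 0, 0.8, -0.001, -0.0008, 0.1, 0, 0, 0, 0.8, -0.001, -0.0008, 0.15, 0, 0, 0, 0.8, -0.001, -0.0008, 0.19, 0, 0, 0, 0.8, -0.001, -0.0008, 0.207, 0, 0, 0, 0.8, -0.001, -0.0008, 0.207, 0, 0, 0, 0.8, -0.001, -0.0008, 0.207, 0, 0, 0, 0.4, -0.001, -0.0008, 0.207, 0, 0, 0, 0.4, -0.001, -0.0008, 0.207, 0, 0, 0, 0.4, -0.001, -0.0008, 0.207, 0, 0, 0, 0.4], squeeze=25)

```text
t: 21.58
tool_pos: [0.4041, -0.223, 0.0552]
orientation: [2.195, 2.242, 0.001]
force: [-1.0, 0.7, 6.6]
opening: 0.0597
gripper_force: 24.6
```

```bash
python3 - <<'E'
from plan import *
s=robot.read_state(); print(s["tool_pos"],s["opening"],s["gripper_force"])
for up in (.13,): 
    p,R=hang(0,s["tool_pos"][2],up); print(p.round(4)); print(delta(p,R))
E
```

```text
[ 0.40413389 -0.22303382  0.05524403] 0.05971720790785948 24.609239429046283
[ 0.5359 -0.2587  0.257 ]
[-0.0388, 0.1316, -0.2012, -0.4334, 0.0019, 0.0006]
```

Call:
move_arm(deltas=[0, 0, -0.03, 0, 0, 0, 0.4, 0, 0, -0.08, 0, 0, 0, 0.4, 0, 0, -0.13, -0.1, 0, 0, 0.4, 0, 0, -0.18, -0.2, 0, 0, 0.4, 0, 0.01, -0.201, -0.3, 0, 0, 0.4, -0.01, 0.04, -0.201, -0.4, 0, 0, 0.4, -0.02, 0.07, -0.201, -0.433, 0, 0, 0.4, -0.033, 0.105, -0.201, -0.433, 0, 0, 0.4, -0.0388, 0.1316, -0.201, -0.433, 0, 0, 0.4, -0.0388, 0.1316, -0.201, -0.433, 0, 0, 0.4, -0.0388, 0.1316, -0.201, -0.433, 0, 0, 0.4])

```text
t: 22.95
tool_pos: [0.5348, -0.2578, 0.2543]
orientation: [1.963, 2.005, 0.441]
force: [-0.0, 0.1, -1.0]
opening: 0.0594
gripper_force: 24.4
```

```bash
python3 held.py teal;  python3 - <<'E'
from plan import *
for up in (.01,0):
    p,R=hang(0,.0555,up); print(up,p.round(4),delta(p,R))
E
```

```text
t 23.0 [ 0.5346 -0.2579  0.2544] 0.0598 24.4 [ 0.7  0.5 -0.6] z [ 0.419  0.009 -0.908]
10033
[[-0.0223, -0.0259, -0.0307], [0.0183, -0.0002, -0.0269], [0.0325, 0.0255, 0.0478]]
base z -0.0282 slope [0.005 0.004] centre [2.3 0.4] 29.3
0.01 [ 0.5865 -0.2576  0.1484] [-0.0006, 0.0025, 0.1181, -0.003, 0.0002, 0.0001]
0 [ 0.5907 -0.2575  0.1394] [-0.0006, 0.0025, 0.1281, -0.003, 0.0002, 0.0001]
```

Call:
move_arm(deltas=[-0.0025, 0.0022, 0.015, 0, 0, 0, 0.4, -0.0025, 0.0022, 0.035, 0, 0, 0, 0.4, -0.0025, 0.0022, 0.055, 0, 0, 0, 0.4, -0.0025, 0.0022, 0.075, 0, 0, 0, 0.4, -0.0025, 0.0022, 0.09, 0, 0, 0, 0.4, -0.0025, 0.0022, 0.105, 0, 0, 0, 0.4, -0.0025, 0.0022, 0.115, 0, 0, 0, 0.4, -0.0025, 0.0022, 0.122, 0, 0, 0, 0.4, -0.0025, 0.0022, 0.126, 0, 0, 0, 0.4, -0.0025, 0.0022, 0.1285, 0, 0, 0, 0.4, -0.0025, 0.0022, 0.1285, 0, 0, 0, 0.4])

```text
t: 24.42
tool_pos: [0.5913, -0.2596, 0.1391]
orientation: [1.962, 2.004, 0.441]
force: [-1.1, 0.4, -1.8]
opening: 0.0599
gripper_force: 24.4
```

```bash
python3 held.py teal
```

```text
t 24.475 [ 0.5913 -0.2596  0.1391] 0.0597 24.4 [-0.2  0.3 -0.5] z [ 0.42   0.009 -0.907]
10022
[[-0.0222, -0.026, -0.0307], [0.0183, -0.0002, -0.0269], [0.0325, 0.0255, 0.0477]]
base z -0.0282 slope [0.006 0.004] centre [ 1.  -0.2] 29.9
```

Call:
move_arm(deltas=[0, 0, 0.001, 0, 0, 0, 0.4, 0, 0, 0.001, 0, 0, 0, 0.8, 0, 0, 0.001, 0, 0, 0, 1, 0, 0, 0.001, 0, 0, 0, 1, 0, 0, 0.001, 0, 0, 0, 1, 0, 0, -0.01, 0, 0, 0, 1, 0, 0, -0.03, 0, 0, 0, 1, 0, 0, -0.06, 0, 0, 0, 1, 0, 0, -0.09, 0, 0, 0, 1, 0, 0, -0.13, 0, 0, 0, 1, 0, 0, -0.13, 0, 0, 0, 1])

```text
t: 25.9
tool_pos: [0.5374, -0.2621, 0.2621]
orientation: [1.957, 1.999, 0.441]
force: [0.5, 0.0, -0.5]
opening: 0.0928
gripper_force: 0.0
```

```bash
python3 chk.py; python3 -c "
from h import *
print(delta([.4166,-.3208,.26],tool(1.2-45)))"
```

```text
25.95 [ 0.537  -0.2615  0.2595] 0.0926
yellow wrist table (250, array([653.8, -57.6]), 20.3, np.float64(0.086)) high (2919, array([ 579. , -172.3]), 28.6, np.float64(0.1644))
yellow side table (89, array([665.2, -14.8]), 29.4, np.float64(0.087)) high (378, array([ 587.5, -191. ]), 47.0, np.float64(0.1663))
  base plane 1348 [-0.156  0.031  0.987] [ 0.5783 -0.1724  0.1638] tilt deg 9.1
teal wrist table (88, array([ 566.1, -245.3]), 15.6, np.float64(0.0855)) high (3761, array([ 583.3, -256. ]), 32.3, np.float64(0.1633))
teal side table None high (402, array([ 585.7, -253.8]), 32.0, np.float64(0.1643))
  base plane 1249 [-0.162 -0.054  0.985] [ 0.5794 -0.2574  0.1635] tilt deg 9.8
red wrist table (781, array([ 417.1, -320.9]), 28.6, np.float64(0.0839)) high None
red side table (215, array([ 419.8, -321.8]), 27.7, np.float64(0.0851)) high None
[-0.0578, -0.1082, -0.0542, 0.4102, -0.1702, 0.7728]
```

Teal hangs on the middle peg. Red is last, with the grip turned 20° to keep clear of the pepper mill.

```bash
python3 -c "
from h import *
print(delta([.4168,-.3208,.26],tool(-20)))
P=np.load('top.npz')['P']
print([P[200,u].round(3).tolist() for u in range(345,366,4)]); print(P[222:245:4,324:345:4].round(3)[...,:3].reshape(-1,3).tolist())"
```

```text
[-0.0578, -0.108, -0.0541, 0.4279, -0.0803, 0.3641]
[[0.424, -0.442, 0.002], [0.424, -0.455, -0.001], [0.419, -0.461, 0.033], [0.411, -0.461, 0.088], [0.41, -0.472, 0.091], [0.407, -0.48, 0.105]]
[[0.356, -0.372, -0.002], [0.356, -0.384, 0.002], [0.355, -0.397, 0.0], [0.355, -0.409, 0.001], [0.355, -0.422, -0.002], [0.354, -0.434, 0.006], [0.343, -0.371, -0.001], [0.332, -0.364, 0.126], [0.331, -0.374, 0.135], [0.33, -0.384, 0.14], [0.33, -0.397, 0.135], [0.342, -0.434, 0.0], [0.326, -0.362, 0.056], [0.32, -0.362, 0.133], [0.319, -0.373, 0.138], [0.318, -0.383, 0.146], [0.318, -0.396, 0.137], [0.329, -0.433, -0.002], [0.314, -0.36, 0.062], [0.308, -0.362, 0.13], [0.307, -0.371, 0.142], [0.307, -0.383, 0.14], [0.307, -0.395, 0.136], [0.317, -0.434, -0.006], [0.302, -0.361, 0.05], [0.301, -0.37, 0.071], [0.296, -0.372, 0.133], [0.296, -0.384, 0.132], [0.296, -0.397, 0.123], [0.304, -0.431, 0.003], [0.292, -0.366, 0.014], [0.29, -0.374, 0.042], [0.29, -0.386, 0.041], [0.292, -0.406, 0.001], [0.291, -0.418, 0.003], [0.291, -0.431, 0.001]]
```

Call:
move_arm(deltas=[-0.01, -0.03, -0.02, 0, 0, 0, 0.8, -0.022, -0.06, -0.04, 0.11, -0.02, 0.09, 0.8, -0.035, -0.085, -0.0541, 0.22, -0.04, 0.18, 0.8, -0.05, -0.1, -0.0541, 0.32, -0.06, 0.27, 0.8, -0.0578, -0.108, -0.0541, 0.4279, -0.0803, 0.3641, 0.8, -0.0578, -0.108, -0.0541, 0.4279, -0.0803, 0.3641, 0.8, -0.0578, -0.108, -0.0541, 0.4279, -0.0803, 0.3641, 0.8, -0.0578, -0.108, -0.0541, 0.4279, -0.0803, 0.3641, 0.8])

```text
t: 27.05
tool_pos: [0.417, -0.3205, 0.2605]
orientation: [2.571, 1.803, 0.002]
force: [1.0, -0.8, 0.5]
opening: 0.0746
gripper_force: 0.0
```

```bash
python3 chk.py | grep -v table.\*None.\*None; python3 - <<'E'
from cups import *
f=np.load("chk.npz"); c=cup(f["im"],f["P"],"red"); print(c)
p=[c[1][0]/1000,c[1][1]/1000,.0525]; print(delta(p,tool(-20)))
E
```

```text
27.1 [ 0.417  -0.3207  0.2607] 0.0746
yellow wrist table None high (504, array([ 574.9, -186. ]), 22.9, np.float64(0.165))
yellow side table (53, array([675.9,  -3.2]), 15.9, np.float64(0.0875)) high (389, array([ 590. , -190.2]), 48.8, np.float64(0.166))
  base plane 229 [-0.076  0.318  0.945] [ 0.5733 -0.1906  0.1653] tilt deg 19.1
teal wrist table (12, array([ 561.9, -245. ]), 2.2, np.float64(0.0845)) high (3475, array([ 580. , -256.9]), 30.2, np.float64(0.1635))
teal side table None high (402, array([ 584.4, -253.9]), 30.5, np.float64(0.1643))
  base plane 1094 [-0.133 -0.036  0.99 ] [ 0.5788 -0.2582  0.1636] tilt deg 7.9
red wrist table (1849, array([ 416.6, -321.9]), 28.5, np.float64(0.0828)) high None
red side table (209, array([ 420. , -321.9]), 27.8, np.float64(0.0849)) high None
(1849, array([ 416.6, -321.9]), 28.5, np.float64(0.0828))
[-0.0011, -0.0004, 0.2084, 0.0019, 0.0003, 0.0006]
```

Call:
move_arm(deltas=[-0.0011, 0, 0.05, 0, 0, 0, 0.8, -0.0011, 0, 0.1, 0, 0, 0, 0.8, -0.0011, 0, 0.15, 0, 0, 0, 0.8, -0.0011, 0, 0.19, 0, 0, 0, 0.8, -0.0011, 0, 0.208, 0, 0, 0, 0.8, -0.0011, 0, 0.208, 0, 0, 0, 0.8, -0.0011, 0, 0.208, 0, 0, 0, 0.4, -0.0011, 0, 0.208, 0, 0, 0, 0.4, -0.0011, 0, 0.208, 0, 0, 0, 0.4, -0.0011, 0, 0.208, 0, 0, 0, 0.4], squeeze=25)

```text
t: 28.45
tool_pos: [0.418, -0.3232, 0.0546]
orientation: [2.57, 1.8, 0.001]
force: [-0.5, -0.1, 6.7]
opening: 0.0611
gripper_force: 25.1
```

```bash
python3 - <<'E'
from plan import *
s=robot.read_state(); print(s["tool_pos"],s["opening"],s["gripper_force"])
p,R=hang(-.085,s["tool_pos"][2],.13); print(p.round(4)); print(delta(p,R)); print(delta([s["tool_pos"][0],s["tool_pos"][1],p[2]],R))
E
```

```text
[ 0.41803236 -0.32318218  0.05458654] 0.06109810509230211 25.13138090639586
[ 0.5379 -0.3436  0.2564]
[0.0215, 0.1204, -0.2013, -0.4279, 0.0828, -0.3634]
[-0.0003, 0.0008, -0.2018, -0.4279, 0.0828, -0.3634]
```

Call:
move_arm(deltas=[0, 0, -0.03, 0, 0, 0, 0.4, 0, 0, -0.08, 0, 0, 0, 0.4, 0, 0, -0.13, 0, 0, 0, 0.4, 0, 0, -0.18, -0.1, 0.02, -0.09, 0.4, 0, 0.01, -0.2013, -0.2, 0.04, -0.18, 0.4, 0.005, 0.03, -0.2013, -0.3, 0.06, -0.27, 0.4, 0.01, 0.06, -0.2013, -0.4279, 0.0828, -0.3634, 0.4, 0.016, 0.09, -0.2013, -0.4279, 0.0828, -0.3634, 0.4, 0.0215, 0.1204, -0.2013, -0.4279, 0.0828, -0.3634, 0.4, 0.0215, 0.1204, -0.2013, -0.4279, 0.0828, -0.3634, 0.4, 0.0215, 0.1204, -0.2013, -0.4279, 0.0828, -0.3634, 0.4, 0.0215, 0.1204, -0.2013, -0.4279, 0.0828, -0.3634, 0.4])

```text
t: 29.95
tool_pos: [0.5367, -0.3429, 0.2539]
orientation: [1.964, 2.004, 0.444]
force: [0.6, -0.4, -2.4]
opening: 0.061
gripper_force: 24.9
```

```bash
python3 held.py red;  python3 - <<'E'
from plan import *
for up in (0,):
    p,R=hang(-.085,.0556,up); print(up,p.round(4),delta(p,R))
E
```

```text
t 30.0 [ 0.5367 -0.3429  0.254 ] 0.061 24.9 [ 0.   0.  -1.8] z [ 0.42   0.011 -0.907]
10181
[[-0.0228, -0.0263, -0.0314], [0.0181, -0.0002, -0.0275], [0.0322, 0.0257, 0.048]]
base z -0.0288 slope [0.006 0.004] centre [ 1.1 -0.4] 29.2
0 [ 0.5924 -0.3425  0.1395] [-0.0009, 0.0024, 0.1274, -0.0024, -0.0018, -0.0013]
```

```bash
python3 - <<'E'
from h import *
for c in("w3.npz","top.npz"):
    P=np.load(c)["P"]
    for x in np.arange(.6,.70,.01):
        m=(P[...,0]>x)&(P[...,0]<x+.01)&(P[...,1]>-.39)&(P[...,1]<-.30); print(c,x.round(2),m.sum(),np.percentile(P[m][:,2],[50,95,100]).round(3) if m.sum() else "")
E
```

```text
w3.npz 0.6 433 [0.014 0.117 0.132]
w3.npz 0.61 650 [0.018 0.091 0.113]
w3.npz 0.62 435 [0.015 0.088 0.093]
w3.npz 0.63 330 [0.016 0.064 0.066]
w3.npz 0.64 28 [0.061 0.065 0.065]
w3.npz 0.65 0 
w3.npz 0.66 0 
w3.npz 0.67 0 
w3.npz 0.68 0 
w3.npz 0.69 0 
top.npz 0.6 314 [0.602 0.605 0.607]
top.npz 0.61 350 [0.601 0.605 0.606]
top.npz 0.62 313 [0.602 0.605 0.606]
top.npz 0.63 300 [0.602 0.605 0.608]
top.npz 0.64 347 [0.601 0.604 0.606]
top.npz 0.65 326 [0.602 0.605 0.718]
top.npz 0.66 1224 [0.648 0.712 0.719]
top.npz 0.67 202 [0.6   0.665 0.691]
top.npz 0.68 191 [0.096 0.604 0.608]
top.npz 0.69 170 [0.104 0.604 0.605]
```

Call:
move_arm(deltas=[-0.002, 0.0024, 0.015, 0, 0, 0, 0.4, -0.002, 0.0024, 0.035, 0, 0, 0, 0.4, -0.002, 0.0024, 0.055, 0, 0, 0, 0.4, -0.002, 0.0024, 0.075, 0, 0, 0, 0.4, -0.002, 0.0024, 0.09, 0, 0, 0, 0.4, -0.002, 0.0024, 0.105, 0, 0, 0, 0.4, -0.002, 0.0024, 0.115, 0, 0, 0, 0.4, -0.002, 0.0024, 0.122, 0, 0, 0, 0.4, -0.002, 0.0024, 0.126, 0, 0, 0, 0.4, -0.002, 0.0024, 0.1285, 0, 0, 0, 0.4, -0.002, 0.0024, 0.1285, 0, 0, 0, 0.4])

```text
t: 31.42
tool_pos: [0.5936, -0.3437, 0.1387]
orientation: [1.963, 2.004, 0.444]
force: [-0.7, -0.8, -0.8]
opening: 0.0605
gripper_force: 25.0
```

```bash
python3 held.py red
```

```text
t 31.475 [ 0.5936 -0.3436  0.1387] 0.0612 25.0 [-0.6 -0.9 -1.6] z [ 0.421  0.011 -0.907]
10186
[[-0.0227, -0.0263, -0.0313], [0.018, -0.0002, -0.0275], [0.0322, 0.0256, 0.0481]]
base z -0.0288 slope [0.007 0.004] centre [ 1.2 -0.3] 29.1
```

Call:
move_arm(deltas=[0, 0, 0.001, 0, 0, 0, 0.4, 0, 0, 0.001, 0, 0, 0, 0.8, 0, 0, 0.001, 0, 0, 0, 1, 0, 0, 0.001, 0, 0, 0, 1, 0, 0, 0.001, 0, 0, 0, 1, 0, 0, -0.01, 0, 0, 0, 1, 0, 0, -0.03, 0, 0, 0, 1, 0, 0, -0.06, 0, 0, 0, 1, 0, 0, -0.09, 0, 0, 0, 1, 0, 0, -0.13, 0, 0, 0, 1, 0, 0, -0.13, 0, 0, 0, 1])

```text
t: 32.9
tool_pos: [0.5393, -0.3469, 0.2627]
orientation: [1.957, 1.998, 0.442]
force: [0.7, -0.5, -0.9]
opening: 0.0932
gripper_force: 0.0
```

```bash
python3 -c "
from h import *
print(delta([.40,-.25,.36],tool(-88.6)))"
```

```text
[0.0992, -0.0827, -0.1469, 0.3487, -0.3407, 1.5394]
```

Call:
move_arm(deltas=[0.01, -0.01, -0.05, 0, 0, 0, 1, 0.02, -0.02, -0.1, 0.035, -0.034, 0.154, 1, 0.03, -0.03, -0.1469, 0.07, -0.068, 0.308, 1, 0.05, -0.05, -0.1469, 0.11, -0.107, 0.48, 1, 0.07, -0.06, -0.1469, 0.15, -0.146, 0.66, 1, 0.0992, -0.0827, -0.1469, 0.19, -0.185, 0.84, 1, 0.0992, -0.0827, -0.1469, 0.23, -0.225, 1.01, 1, 0.0992, -0.0827, -0.1469, 0.27, -0.264, 1.19, 1, 0.0992, -0.0827, -0.1469, 0.31, -0.303, 1.37, 1, 0.0992, -0.0827, -0.1469, 0.3487, -0.3407, 1.5394, 1, 0.0992, -0.0827, -0.1469, 0.3487, -0.3407, 1.5394, 1, 0.0992, -0.0827, -0.1469, 0.3487, -0.3407, 1.5394, 1])

```text
t: 34.4
tool_pos: [0.3999, -0.2488, 0.3549]
orientation: [-3.135, -0.046, 0.008]
force: [1.0, -0.3, 0.5]
opening: 0.0931
gripper_force: 0.0
```

```bash
python3 chk.py; python3 - <<'E'
from cups import *
f=np.load("chk.npz"); tray(f["im"],f["P"])
a=cv2.imread("pics/chk.png")[:200,100:400]; b=cv2.imread("pics/chk_side.png")[110:310,120:320]
cv2.imwrite("pics/fin.png",cv2.resize(np.hstack([a,b]),None,fx=1.6,fy=1.6,interpolation=cv2.INTER_CUBIC))
E
```

```text
34.45 [ 0.3999 -0.2487  0.3551] 0.0928
yellow wrist table (68, array([645.4, -47.2]), 9.5, np.float64(0.0858)) high (1527, array([ 579. , -172.1]), 28.6, np.float64(0.1645))
yellow side table (76, array([668.6, -11.6]), 26.1, np.float64(0.0876)) high (388, array([ 591.7, -190.2]), 47.9, np.float64(0.1663))
  base plane 586 [-0.182  0.006  0.983] [ 0.5795 -0.1708  0.1639] tilt deg 10.5
teal wrist table None high (1960, array([ 580.1, -257. ]), 30.1, np.float64(0.1641))
teal side table None high (414, array([ 587.3, -257.1]), 32.2, np.float64(0.1646))
  base plane 630 [-0.13  -0.01   0.992] [ 0.5791 -0.2595  0.1635] tilt deg 7.5
red wrist table None high (2110, array([ 585.1, -341.1]), 32.4, np.float64(0.1638))
red side table None high (380, array([ 586.2, -344.4]), 30.9, np.float64(0.1652))
  base plane 610 [-0.162 -0.019  0.987] [ 0.583  -0.3433  0.1638] tilt deg 9.4
tray rack mm [ 0.9 -0.4] [ 80.7 227.2] 0.81 floor 0.0105 slope [ 0.0024 -0.0001]
```

View pics/fin.png

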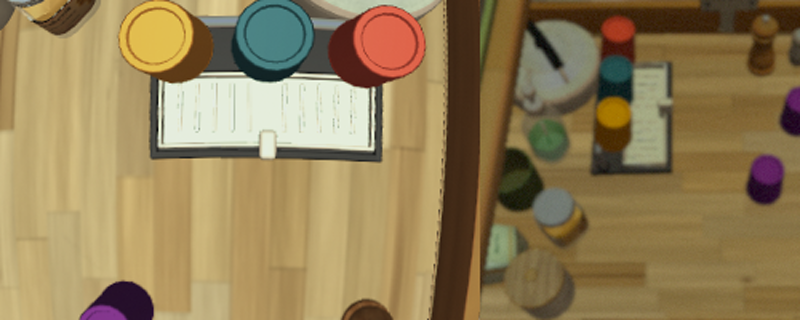

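All three cups hang on their own pegs: (160,40), (272,38) and (385,42). The tray is square in the recess with its tab in front at (267,143). The robot is clear, so I'm handing in.

```bash
python3 -c "
from plant import robot
print(robot.close_job())"
```

```text
the job is handed in; nothing more can be done
None
```

The job is handed in at about 34 s: on the last look the drip tray lay level and square in the rack recess with its tab in front, and the yellow, teal and red cups each hung mouth-down on a peg of their own; the hand-in call gave no verdict.

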